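Store the specimen rod in its graded hole

ROBOT

A 6-joint arm with a two-finger parallel gripper is mounted at the origin on the work surface. World frame = base frame: x ahead of the robot, y to its left, z up, the work surface at z = 0. Lengths are in m, angles in rad, forces in N, time in s.
With the tool pointing down it reaches from about 0.25 to 0.775 m from the base axis. Payload 4 kg.
Tool frame: the origin (TCP) lies at the very end of the fingers, on their centre line; the grasp point (between the pads) lies 19 mm behind it; z points along the fingers, y is the line along which they close (so a half turn about z gives the same grasp; the last joint's range is limited). The gripper opens to 94 mm and grips with 3 to 60 N. Pads are 16 mm wide; open, the fingers measure 119 mm over their backs; the gripper's body (75 mm by 177 mm) begins 78 mm behind the grasp point.
Start: joints at [-1.401, 0.087, 1.371, -0, 1.684, -0.103], TCP at [0.148, -0.53, 0.206] pointing down, gripper open.
Joint ranges: [-3.1, 3.1], [-0.76, 2.03], [0.27, 2.55], [-1.08, 4.22], [0.17, 2.65], [-2.57, 2.57]. Speed limits (rad/s): [2.79, 2.79, 3.14, 3.14, 3.14, 3.14].

INTERFACE

Orientations are given as [roll, pitch, yaw] about the fixed x, y, z axes, in that order (R = Rz(yaw) Ry(pitch) Rx(roll)).
In Python, from bench import robot, snapshot, finder gives the robot as it stands.
- The arm moves only by the tool drive_tool, never from a script. Its argument "deltas" is text: rows parted by semicolons, each of 7 numbers parted by spaces: the shift along the tool's x, y, z each as a share of 100 mm, from -1 to 1, then the turn, a rotation vector about the tool's x, y, z each as a share of 90 degrees, from -1 to 1, then the finger opening in mm, from 0 to 94. In form: tx ty tz rx ry rz gripper; .... A call has 1 to 5 rows; each row is the pose to reach, as a shift and turn from the pose commanded when the call began, along the tool's axes at that moment; what a row does not reach only later rows make up. A row lasts 1/10 s, in which the tool goes at most 50 mm and 8.59 degrees, less where a joint would pass 70% of its speed; a pose out of reach is approached as far as the arm can. A call with a number of a shift or a turn outside -1 to 1 is refused whole. A call with a gripper value outside its range is refused whole. The fingers move at their own pace and stop on an object; the grip force is fixed at half the most. Time passes only in rows, so rows that repeat a pose let the fingers close. It gives the time, the measured TCP pose, the force, the opening and the grip force at its end, in the units of the state.
- robot.get_obs(): the state, without advancing time (a new reading comes with each control period).
- snapshot(name): name is "side" or "top" or "wrist"; returns a dict with "img" (384x512x3 uint8, red, green, blue), "fx", "fy", "cx", "cy" (pixels), "T" (4x4, takes a point from camera to world coordinates); the wrist camera has in their place "hand_eye" (4x4, takes a point from camera to tool coordinates, whose origin is the TCP and whose axes are the flange's). Camera axes: x right, y up, looking along -z (the intrinsics and any distortion apply to the point x, -y, -z); pixel columns grow to the right and rows downward; lengths in m; the calibration is good to about 2 mm. A picture is of the moment at which its call begins: read the wrist's pose just before it. There is no depth.
- robot.close_job(): hands the job in; it is judged then, once.
Trained networks look in the newest picture that a camera, given by its name, has taken for a name from the list of things; names that differ only in an ending like _2 or _b are one class to them, and where a whole thing is asked for, a point or a joint stands for the part that bears it (a point fixed in the world has none). Each returns a list of dicts, best first, with "confidence" (0 to 1); they miss things now and then, are a little off and sometimes report something else, mostly with a low value. They report only what shows in the picture. A call takes as long as a camera call. They do not tell look-alikes from the thing itself.
- finder.look_for(camera, thing): "xy" ([column, row] in pixels, amid what is visible of it).
- finder.masks_of(camera, thing): "region" (384x512 bool, what is visible of it) and "xy" ([column, row] in pixels, amid what is visible of it).
- finder.landmark_of(camera, thing): "xy" ([column, row] in pixels: a listed point, or the origin of a listed thing).
The state is a dict: "time": time; "joint_positions": joint angles; "qvel": joint speeds; "joint_torque": joint torques, N m; "tool_pos": TCP position; "ee_rot": TCP orientation; "wrist_force": force on the tool from outside, world axes, zero at the start; "wrist_torque": the same for the moment, N m; "width": finger opening in m; "finger_force": force on a finger pad.
Only numpy, scipy, OpenCV 4.12 (cv2) and the standard library are available. Lean on these libraries where they do the work, as an engineer would, in place of code of your own. Each camera call takes 0.05 s, during which the arm holds its last target. There are 200 camera calls.

TASK

Take the metal specimen rod that stands in the round dish and put it, foot down, into the hole of the grey storage rack that it fits snugly. Press it gently past the spring catch until it is fully home on the bottom of the hole, then let go; leave the two other rods and everything else where they are.

Things in the scene. Friction and masses are not known exactly. Their poses are not given: they have to be found in the camera images.
- rod_a: One of three plain aluminium rods, 75 mm tall, standing upright, round, straight, with a 1 mm chamfer at the foot and no head. The three have diameters of 11, 14 and 17 mm; which is which is not told: it must be felt between the fingers or seen. About 15 to 60 g. Origin: centre of the foot; z: along the rod, up.
- rod_b: One of three plain aluminium rods, 75 mm tall, standing upright, round, straight, with a 1 mm chamfer at the foot and no head. The three have diameters of 11, 14 and 17 mm; which is which is not told: it must be felt between the fingers or seen. About 15 to 60 g. Origin: centre of the foot; z: along the rod, up.
- rod_c: One of three plain aluminium rods, 75 mm tall, standing upright, round, straight, with a 1 mm chamfer at the foot and no head. The three have diameters of 11, 14 and 17 mm; which is which is not told: it must be felt between the fingers or seen. About 15 to 60 g. Origin: centre of the foot; z: along the rod, up.
- dish: Low round steel dish, fixed, 72 mm across, rim 11 mm high, floor 5 mm thick. Just one rod stands in it, anywhere within 15 mm of the middle, and this is the one to put away; the other two stand on a steel plate 5 mm thick, more than 90 mm from the middle of the dish. Origin: centre of the underside.
- block: Storage rack: fixed steel tray 64 x 200 mm (x, y) holding a grey row 52 x 166 mm, top face 46 mm up, with five empty blind holes along y, wider towards +y. The row is clamped anywhere up to 10 mm either way along y from the middle: where is not told, feel or look for it. A rod fully home stands 47 mm above the top face. Over 40 N, even in a knock, spoils it. Origin: tray's centre, underside.
- hole0 (a point): Where the hole for rods of 8 mm is with the row at the middle, at the height of the row's top face; the true mouth's centre is within 10 mm of it along the block's y. Bore 9 mm, 28 mm deep, mouth chamfered 1 mm. In its wall on the block's +x side, 10 mm down, a spring ball sticks out 2 mm: a rod let go stops on it, must be pushed past with 4 to 15 N and on to the floor, where the force rises sharply.
- hole1 (a point): Where the hole for rods of 11 mm is with the row at the middle, at the height of the row's top face; the true mouth's centre is within 10 mm of it along the block's y. Bore 12 mm, 28 mm deep, mouth chamfered 1 mm. In its wall on the block's +x side, 10 mm down, a spring ball sticks out 2 mm: a rod let go stops on it, must be pushed past with 4 to 15 N and on to the floor, where the force rises sharply.
- hole2 (a point): Where the hole for rods of 14 mm is with the row at the middle, at the height of the row's top face; the true mouth's centre is within 10 mm of it along the block's y. Bore 15 mm, 28 mm deep, mouth chamfered 1 mm. In its wall on the block's +x side, 10 mm down, a spring ball sticks out 2 mm: a rod let go stops on it, must be pushed past with 4 to 15 N and on to the floor, where the force rises sharply.
- hole3 (a point): Where the hole for rods of 17 mm is with the row at the middle, at the height of the row's top face; the true mouth's centre is within 10 mm of it along the block's y. Bore 18 mm, 28 mm deep, mouth chamfered 1 mm. In its wall on the block's +x side, 10 mm down, a spring ball sticks out 2 mm: a rod let go stops on it, must be pushed past with 4 to 15 N and on to the floor, where the force rises sharply.
- hole4 (a point): Where the hole for rods of 20 mm is with the row at the middle, at the height of the row's top face; the true mouth's centre is within 10 mm of it along the block's y. Bore 21 mm, 28 mm deep, mouth chamfered 1 mm. In its wall on the block's +x side, 10 mm down, a spring ball sticks out 2 mm: a rod let go stops on it, must be pushed past with 4 to 15 N and on to the floor, where the force rises sharply.
- ball11 (a joint): The spring ball of hole 1, m: 0 when it sticks fully out into the hole, growing as it is pressed back into the wall; 0.0004 to 0.001 when a 11 mm rod is in, 0 with a thinner rod or none.
- ball14 (a joint): The spring ball of hole 2, m: 0 when it sticks fully out into the hole, growing as it is pressed back into the wall; 0.0004 to 0.001 when a 14 mm rod is in, 0 with a thinner rod or none.
- ball17 (a joint): The spring ball of hole 3, m: 0 when it sticks fully out into the hole, growing as it is pressed back into the wall; 0.0004 to 0.001 when a 17 mm rod is in, 0 with a thinner rod or none.
- resin_jar: Amber glass jar, 36 mm across, 50 mm tall; bystander. Origin: centre of the underside.
- tweezers: Steel tweezers lying flat, 120 mm long; bystander. Origin: middle, underside.
- blade_box: Blue box, 70 x 45 x 22 mm; bystander. Origin: centre of the underside.
- brush: Small brush lying flat; bystander. Origin: on its handle side, underside.
- petri: Closed glass dish, 90 mm across, 14 mm tall; bystander. Origin: centre of the underside.
- buffer: White bottle, 56 mm across, 100 mm tall; bystander. Origin: centre of the underside.
- collet: Steel collet, 32 mm across, 30 mm tall; bystander. Origin: centre of the underside.
Things that resemble listed ones, but are neither listed nor needed, are in the scene too. Leave any green or pink look-alike of the dish alone.

How it is judged:
At the end, for the whole second after the job is handed in: The dish is empty; its rod stands at rest, upright (within 0.08 rad), in the hole for its diameter, spring ball pressed back over 0.2 mm, foot in line with the hole's listed point (12.5 mm) and 26 mm or more below the top face; the other two rods are within 15 mm of their starts (horizontal distance between each of rod_a, rod_b, rod_c and dish above 0.05 m and ((((z of rod_a in the frame of hole1 below -0.026 m and horizontal distance between rod_a and hole1 below 0.0125 m and value of joint ball11 above 0.0002 m) or (z of rod_a in the frame of hole2 below -0.026 m and horizontal distance between rod_a and hole2 below 0.0125 m and value of joint ball14 above 0.0002 m) or (z of rod_a in the frame of hole3 below -0.026 m and horizontal distance between rod_a and hole3 below 0.0125 m and value of joint ball17 above 0.0002 m)) and angle between the z axis of rod_a and the z axis of block, either way round below 0.08 rad and linear speed of rod_a below 0.02 m/s and distance of each of rod_b, rod_c from where it was at the start of the episode below 0.015 m) or (((z of rod_b in the frame of hole1 below -0.026 m and horizontal distance between rod_b and hole1 below 0.0125 m and value of joint ball11 above 0.0002 m) or (z of rod_b in the frame of hole2 below -0.026 m and horizontal distance between rod_b and hole2 below 0.0125 m and value of joint ball14 above 0.0002 m) or (z of rod_b in the frame of hole3 below -0.026 m and horizontal distance between rod_b and hole3 below 0.0125 m and value of joint ball17 above 0.0002 m)) and angle between the z axis of rod_b and the z axis of block, either way round below 0.08 rad and linear speed of rod_b below 0.02 m/s and distance of each of rod_a, rod_c from where it was at the start of the episode below 0.015 m) or (((z of rod_c in the frame of hole1 below -0.026 m and horizontal distance between rod_c and hole1 below 0.0125 m and value of joint ball11 above 0.0002 m) or (z of rod_c in the frame of hole2 below -0.026 m and horizontal distance between rod_c and hole2 below 0.0125 m and value of joint ball14 above 0.0002 m) or (z of rod_c in the frame of hole3 below -0.026 m and horizontal distance between rod_c and hole3 below 0.0125 m and value of joint ball17 above 0.0002 m)) and angle between the z axis of rod_c and the z axis of block, either way round below 0.08 rad and linear speed of rod_c below 0.02 m/s and distance of each of rod_a, rod_b from where it was at the start of the episode below 0.015 m))); the robot touches nothing.
It fails at once if a rod was pressed on the rack with more than 40 N (contact force between any of rod_a, rod_b, rod_c and block above 40 N).
It fails at once if the robot pressed on the rack with more than 40 N (contact force between any of the fingers, the arm and block above 40 N).
It fails at once if a rod other than the one from the dish was moved (distance of each of rod_b, rod_a from where it was at the start of the episode above 0.015 m or distance of each of rod_c, rod_a from where it was at the start of the episode above 0.015 m or distance of each of rod_c, rod_b from where it was at the start of the episode above 0.015 m).
It fails at once if a bystander was moved by more than 20 mm (distance of any of resin_jar, tweezers, blade_box, brush, petri, buffer, collet from where it was at the start of the episode above 0.02 m).
It also fails if it takes over 67 s, if anything falls off the work surface, if the arm or the gripper's body presses on something with over 40 N, if the wrist force passes 120 N, or if a joint passes its speed limit or range.

## Working session

There is one attempt and no reset: what is moved stays moved. The work goes in short steps, Python scripts to look and compute and a tool call to move; the robot and the scene stay as the last step left them, time stands still between calls to the robot, and variables do not carry over. Pictures are saved under pics/ and viewed, at most 10 in all, crops included, and the job is handed in when it is done.

Besides the shell and the picture viewer there is one more tool, called after ">>>" as name(argument=value, ...) on one line, values as JSON. drive_tool: Moves the arm, as the interface text tells. Shift numbers are shares of 100 mm and turn numbers shares of 90 degrees, none past 1 either way. Its arguments: {"type":"object","properties":{"deltas":{"type":"string"}},"required":["deltas"]}

```bash
mkdir -p pics; cat > h.py <<'E'
import numpy as np, cv2
from bench import robot, snapshot, finder
from scipy.spatial.transform import Rotation as R
def pose():
    o=robot.get_obs(); T=np.eye(4); T[:3,:3]=R.from_euler('xyz',o['ee_rot']).as_matrix(); T[:3,3]=o['tool_pos']; return T
def snap(n):
    P=pose(); s=snapshot(n)
    if n=='wrist': s['T']=P@s['hand_eye']
    return s
def ray(s,xy):
    d=np.array([(xy[0]-s['cx'])/s['fx'],-(xy[1]-s['cy'])/s['fy'],-1.]); return s['T'][:3,3],s['T'][:3,:3]@d
def onz(s,xy,z):
    o,d=ray(s,xy); return o+d*(z-o[2])/d[2]
def tri(a,b):
    A=[];y=[]
    for s,p in (a,b):
        o,d=ray(s,p); d=d/np.linalg.norm(d); M=np.eye(3)-np.outer(d,d); A.append(M); y.append(M@o)
    return np.linalg.lstsq(np.vstack(A),np.hstack(y),rcond=None)[0]
def proj(s,X):
    p=np.linalg.inv(s['T'])@np.append(X,1); return np.array([s['cx']+s['fx']*p[0]/-p[2], s['cy']+s['fy']*p[1]/p[2]])
def save(s,f,k=1.5): cv2.imwrite('pics/'+f,cv2.resize(s['img'][:,:,::-1],None,fx=k,fy=k))
E
python3 - <<'E'
from h import *
o=robot.get_obs(); print(o)
t=snap('top'); save(t,'top.png'); s=snap('side'); save(s,'side.png')
print(t.keys(),t['T'],s['T'])
for th in ['rod_a','dish','block','hole1','hole2','hole3']:
    for n,c in (('top',t),('side',s)):
        for r in finder.landmark_of(n,th)[:4]: print(th,n,np.round(r['xy'],1),round(r['confidence'],2),onz(c,r['xy'],{'h':.046,'r':.005}.get(th[0],0)).round(3))
E
```

```text
{'time': 0.0, 'joint_positions': array([-1.40110469e+00,  8.79445265e-02,  1.37226315e+00, -1.47494301e-05,
        1.68358862e+00, -1.03071890e-01]), 'qvel': array([ 0.00025   , -0.00098077,  0.00030392, -0.00121755,  0.0006987 ,
        0.00102596]), 'joint_torque': array([ 1.24200204e-03, -3.40173912e+01, -3.02429688e+01,  7.18169357e-02,
        3.28153709e-02, -1.71252500e-04]), 'tool_pos': array([ 0.1480781 , -0.52911657,  0.20430539]), 'ee_rot': array([-3.13939919e+00, -2.12150318e-04,  2.72761653e-01]), 'wrist_force': array([ 0.56499722,  0.79755993, -0.25479885]), 'wrist_torque': array([ 0.02800164, -0.03414041, -0.06711058]), 'finger_force': 0.0, 'width': 0.09411555638097965}
dict_keys(['img', 'fx', 'fy', 'cx', 'cy', 'T']) [[ 0.15265635  0.96770317 -0.2006156   0.32337089]
 [-0.98827795  0.14981685 -0.02935297  0.00437724]
 [ 0.00165063  0.20274489  0.9792302   1.29766214]
 [ 0.          0.          0.          1.        ]] [[ 0.92874284  0.23700933 -0.28506719  0.28519514]
 [-0.37016676  0.55069729 -0.74813706 -0.62620541]
 [-0.02032974  0.80034934  0.59918915  0.57877433]
[... 1311 characters left out ...]
0.046]
hole2 top [184.5 160.7] 0.79 [0.608 0.253 0.046]
hole2 top [227.5 174.8] 0.58 [0.587 0.13  0.046]
hole2 side [246.6 150.1] 0.94 [0.603 0.253 0.046]
hole2 side [261.1 169.3] 0.93 [0.602 0.136 0.046]
hole2 side [253.2 157.6] 0.88 [0.605 0.203 0.046]
hole2 side [247.4 156.1] 0.65 [0.593 0.218 0.046]
hole3 top [209.5 165.9] 0.93 [0.604 0.183 0.046]
hole3 top [198.9 167.5] 0.86 [0.595 0.211 0.046]
hole3 top [184.5 160.7] 0.79 [0.608 0.253 0.046]
hole3 top [227.5 174.8] 0.58 [0.587 0.13  0.046]
hole3 side [246.6 150.1] 0.94 [0.603 0.253 0.046]
hole3 side [261.1 169.3] 0.93 [0.602 0.136 0.046]
hole3 side [253.2 157.6] 0.88 [0.605 0.203 0.046]
hole3 side [247.4 156.1] 0.65 [0.593 0.218 0.046]
```

View pics/top.png

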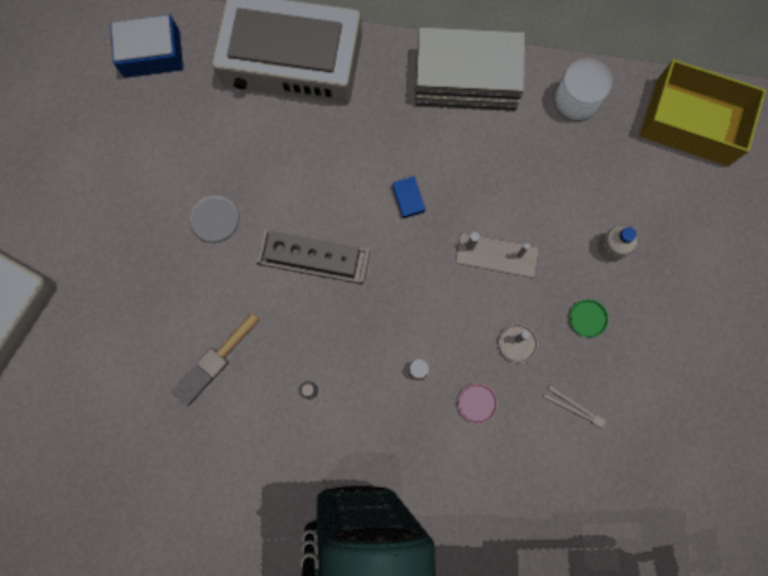

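View pics/side.png

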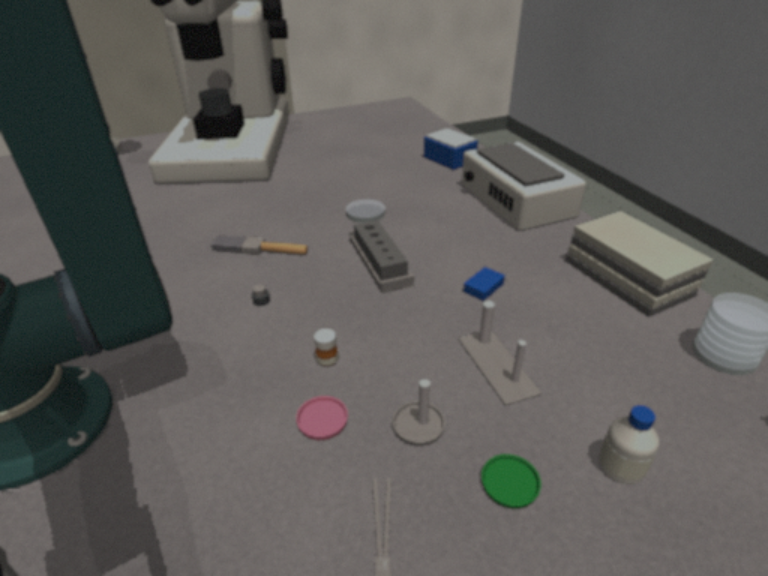

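The top view shows the target rod in the grey dish with its top at about (349,224). The other two rods are on the plate at about (316,160) and (350,167), and the rack holes run from (187,164) to (229,172). In the side view the target rod's top is at about (283,256). I'm moving toward the dish.

>>> drive_tool(deltas="0.43 -0.21 0 0 0 0 94;0.86 -0.42 0 0 0 0 94;0.86 -0.42 0 0 0 0 94")

```text
time: 1.0
tool_pos: [0.2231, -0.4631, 0.2061]
ee_rot: [3.142, -0.002, 0.279]
wrist_force: [-0.9, -0.3, -0.2]
width: 0.0941
finger_force: 0.0
```

>>> drive_tool(deltas="0.43 -0.21 0 0 0 0 94;0.86 -0.42 0 0 0 0 94;0.86 -0.42 0 0 0 0 94")

```text
time: 1.3
tool_pos: [0.2943, -0.3996, 0.2059]
ee_rot: [3.142, -0.002, 0.279]
wrist_force: [0.4, -0.8, 0.5]
width: 0.0941
finger_force: 0.0
```

>>> drive_tool(deltas="0.43 -0.21 0 0 0 0 94;0.86 -0.42 0 0 0 0 94;0.86 -0.42 0 0 0 0 94")

```text
time: 1.6
tool_pos: [0.3654, -0.3364, 0.2057]
ee_rot: [-3.141, -0.002, 0.279]
wrist_force: [-0.4, 1.0, -0.7]
width: 0.0935
finger_force: 0.0
```

>>> drive_tool(deltas="0.43 -0.21 0 0 0 0 94;0.86 -0.42 0 0 0 0 94;0.86 -0.42 0 0 0 0 94;0.86 -0.42 0 0 0 0 94")

```text
time: 2.0
tool_pos: [0.434, -0.2759, 0.2053]
ee_rot: [3.141, 0.001, 0.274]
wrist_force: [-0.4, -0.2, 0.2]
width: 0.0942
finger_force: 0.0
```

```bash
python3 - <<'E'
from h import *
w=snap('wrist'); save(w,'w1.png'); t=snap('top'); s=snap('side')
print(w['hand_eye'].round(3),w['fx'],pose().round(3))
for th in ['rod_a','dish']:
    for n,c in (('wrist',w),('top',t),('side',s)):
        for r in finder.landmark_of(n,th)[:4]: print(th,n,np.round(r['xy'],1),round(r['confidence'],2),onz(c,r['xy'],.005 if th=='rod_a' else 0).round(3))
print(onz(t,(349,224),.08),onz(s,(283,256),.08),tri((t,(349,224)),(s,(283,256))))
E
```

```text
[[-0.001  0.974  0.228  0.066]
 [ 1.     0.001  0.     0.   ]
 [ 0.     0.228 -0.974 -0.179]
 [ 0.     0.     0.     1.   ]] 309.1770300300726 [[ 0.964  0.267 -0.001  0.433]
 [ 0.267 -0.964 -0.001 -0.277]
 [-0.001  0.001 -1.     0.205]
 [ 0.     0.     0.     1.   ]]
rod_a wrist [218.4 101.5] 0.77 [ 0.502 -0.214  0.005]
rod_a top [347.1 167.1] 0.59 [ 0.669 -0.196  0.005]
rod_a top [312.3 164. ] 0.49 [ 0.663 -0.097  0.005]
rod_a top [344.5 226.4] 0.47 [ 0.501 -0.208  0.005]
rod_a side [281.8 279.1] 0.57 [ 0.504 -0.206  0.005]
rod_a side [321.1 228. ] 0.54 [ 0.658 -0.102  0.005]
rod_a side [342.7 254.4] 0.53 [ 0.658 -0.195  0.005]
dish wrist [214.6 104.5] 0.98 [ 0.498 -0.21   0.   ]
dish wrist [326.4  83.4] 0.94 [ 0.557 -0.331  0.   ]
dish wrist [145.9 185.6] 0.88 [ 0.377 -0.149  0.   ]
dish top [343.4 227.7] 0.81 [ 0.498 -0.206  0.   ]
dish top [390.1 213. ] 0.81 [ 0.558 -0.33   0.   ]
dish top [318.  267.2] 0.75 [ 0.381 -0.151  0.   ]
dish side [282.3 282.3] 0.95 [ 0.504 -0.21   0.   ]
dish side [215.7 281.3] 0.92 [ 0.378 -0.154  0.   ]
dish side [340.5 320.5] 0.81 [ 0.565 -0.331  0.   ]
[ 0.49881308 -0.20643649  0.08      ] [ 0.50194722 -0.21124106  0.08      ] [ 0.50144497 -0.2077584   0.07612307]
```

View pics/w1.png

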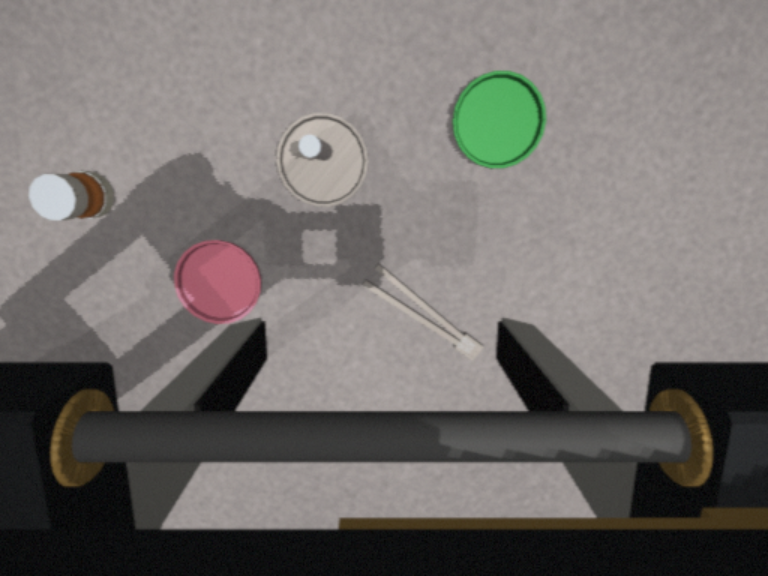

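The wrist view shows the rod's top at about (207,97) inside the grey dish. The fingers are open and clear.

```bash
python3 - <<'E'
from h import *
w=snap('wrist'); s=snap('side')
p=(206.7,97.3)
X=onz(w,p,.08);print(X,tri((w,p),(s,(283,256))))
P=pose(); print((P[:3,:3].T@(X-P[:3,3]))*10)
for r in finder.masks_of('wrist','rod_a')[:2]:
    ys,xs=np.where(r['region']); print(r['xy'],xs.min(),xs.max(),ys.min(),ys.max())
E
```

```text
[ 0.5019992  -0.21089654  0.08      ] [ 0.50206337 -0.21087133  0.07960369]
[ 0.82891192 -0.43983563  1.25553669]
[209.2, 100.4] 199 220 89 106
```

>>> drive_tool(deltas="0.42 -0.22 0.2 0 0 0 94;0.83 -0.44 0.5 0 0 0 94;0.83 -0.44 0.9 0 0 0 94;0.83 -0.44 0.9 0 0 0 94")

```text
time: 3.0
tool_pos: [0.4987, -0.207, 0.1083]
ee_rot: [-3.132, 0.01, 0.276]
wrist_force: [0.3, 0.2, -0.6]
width: 0.0939
finger_force: 0.0
```

>>> drive_tool(deltas="0 0 0.3 0 0 0 94;0 0 0.6 0 0 0 80;0 0 0.7 0 0 0 60;0 0 0.7 0 0 0 50;0 0 0.7 0 0 0 40")

```text
time: 3.5
tool_pos: [0.5032, -0.2116, 0.0476]
ee_rot: [3.139, -0.002, 0.272]
wrist_force: [-0.1, -0.7, 0.2]
width: 0.0656
finger_force: 0.0
```

```bash
python3 - <<'E'
from h import *
w=snap('wrist'); save(w,'w2.png'); print(pose()[:3,3], robot.get_obs()['width'])
E
```

```text
[ 0.50356716 -0.21159714  0.04800274] 0.06169497711252349
```

View pics/w2.png

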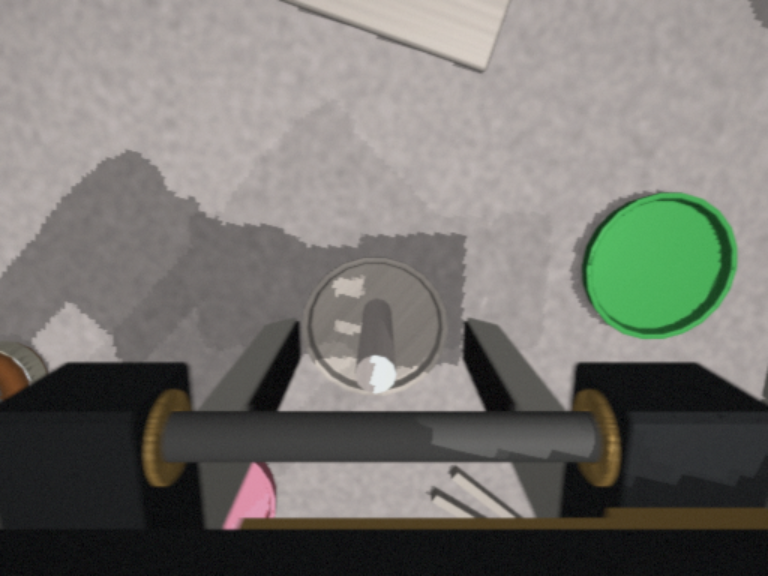

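The rod's top, at about (251,249), sits between the fingers and nearly central, so I'm closing.

>>> drive_tool(deltas="0 0 0 0 0 0 20;0 0 0 0 0 0 10;0 0 0 0 0 0 0;0 0 0 0 0 0 0;0 0 0 0 0 0 0")

```text
time: 4.05
tool_pos: [0.5023, -0.2104, 0.0455]
ee_rot: [3.141, -0.0, 0.273]
wrist_force: [0.7, 0.3, 0.4]
width: 0.0214
finger_force: 0.0
```

>>> drive_tool(deltas="0 0 0 0 0 0 0;0 0 0 0 0 0 0;0 0 0 0 0 0 0;0 0 0 0 0 0 0;0 0 0 0 0 0 0")

```text
time: 4.55
tool_pos: [0.5023, -0.2104, 0.0454]
ee_rot: [-3.142, 0.0, 0.273]
wrist_force: [0.1, 0.2, -0.3]
width: 0.0133
finger_force: 30.0
```

```bash
python3 - <<'E'
from h import *
w=snap('wrist'); P=pose(); X=onz(w,(250.7,248.7),.08); print(X,P[:3,3],P[:3,:3].T@(X-P[:3,3]))
o=robot.get_obs(); print(o['width'],o['finger_force'])
E
```

```text
[ 0.50289642 -0.20900789  0.08      ] [ 0.50223656 -0.21045482  0.04540504] [ 0.00102123 -0.00121603 -0.03459506]
0.013287212584856671 29.999969601631165
```

A width of 13.3 mm under a 30 N grip means this is the 14 mm rod, so it goes in hole2, the middle one. I'm lifting and carrying it.

>>> drive_tool(deltas="0 0 -0.3 0 0 0 0;0 0 -0.6 0 0 0 0;0 0 -0.95 0 0 0 0;0 0 -0.95 0 0 0 0")

```text
time: 5.0
tool_pos: [0.5053, -0.2121, 0.1467]
ee_rot: [3.133, -0.008, 0.273]
wrist_force: [1.2, -0.4, 0.2]
width: 0.013
finger_force: 30.0
```

>>> drive_tool(deltas="0.15 -0.3 -0.1 0 0 0 0;0.3 -0.6 -0.1 0 0 0 0;0.45 -0.9 -0.1 0 0 0 0;0.45 -0.9 -0.1 0 0 0 0")

```text
time: 5.4
tool_pos: [0.5214, -0.1082, 0.1494]
ee_rot: [-3.139, 0.0, 0.277]
wrist_force: [0.2, -1.1, -0.1]
width: 0.0136
finger_force: 30.0
```

>>> drive_tool(deltas="0.15 -0.3 0 0 0 0 0;0.3 -0.6 0 0 0 0 0;0.45 -0.9 0 0 0 0 0;0.45 -0.9 0 0 0 0 0")

```text
time: 5.8
tool_pos: [0.5404, -0.0103, 0.1494]
ee_rot: [-3.14, 0.001, 0.277]
wrist_force: [0.4, -1.4, -0.1]
width: 0.0136
finger_force: 30.0
```

>>> drive_tool(deltas="0.1 -0.3 0 0 0 0 0;0.25 -0.6 0 0 0 0 0;0.35 -0.9 0 0 0 0 0;0.35 -0.9 0 0 0 0 0")

```text
time: 6.2
tool_pos: [0.5497, 0.085, 0.1495]
ee_rot: [-3.141, 0.001, 0.276]
wrist_force: [-0.3, -0.3, 0.2]
width: 0.0135
finger_force: 30.0
```

>>> drive_tool(deltas="0.1 -0.3 0 0 0 0 0;0.2 -0.6 0 0 0 0 0;0.2 -0.95 0 0 0 0 0;0.2 -0.95 0 0 0 0 0")

```text
time: 6.6
tool_pos: [0.5428, 0.1815, 0.1496]
ee_rot: [-3.141, 0.001, 0.276]
wrist_force: [0.2, -0.1, -0.1]
width: 0.0136
finger_force: 30.0
```

```bash
python3 - <<'E'
from h import *
w=snap('wrist'); save(w,'w3.png'); P=pose(); print(P[:3,3])
for r in finder.landmark_of('wrist','hole2'): print(np.round(r['xy'],1),round(r['confidence'],2),onz(w,r['xy'],.046).round(4))
for r in finder.landmark_of('wrist','block')[:2]: print('block',np.round(r['xy'],1),round(r['confidence'],2),onz(w,r['xy'],.0).round(4))
E
```

```text
[0.54331932 0.1796536  0.14972695]
[197.9 106.7] 0.95 [0.6004 0.2489 0.046 ]
[328.6 150. ] 0.88 [0.5956 0.1253 0.046 ]
[295.1 139.3] 0.81 [0.5966 0.1576 0.046 ]
[233.3 117.7] 0.77 [0.5998 0.2163 0.046 ]
[266.6 127.8] 0.68 [0.5994 0.1853 0.046 ]
block [260.  129.8] 0.83 [0.5944 0.1891 0.    ]
```

View pics/w3.png

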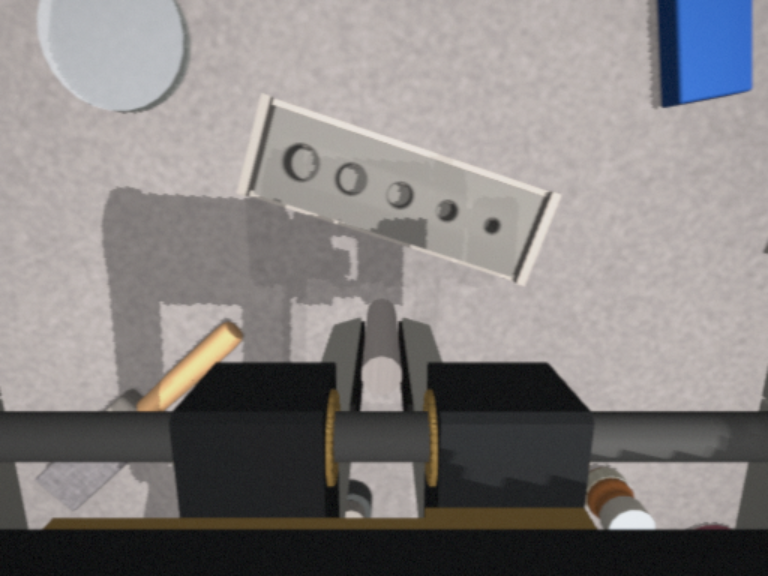

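The wrist view shows five holes, with hole2 (the middle one) at about (266,129). The rod is held upright with its foot at about (254,202).

```bash
python3 - <<'E'
from h import *
w=snap('wrist'); P=pose()
pts=np.array([onz(w,r['xy'],.046)[:2] for r in finder.landmark_of('wrist','hole2')]); pts=pts[pts[:,1].argsort()]
f=np.polyfit(pts[:,1],pts[:,0],1); H=np.array([np.polyval(f,pts[2,1]),pts[2,1],.046]); print(pts,f,H)
for x in (0,.001): print('foot proj',proj(w,(P@[x,0,.0404,1])[:3]),'top',proj(w,(P@[x,0,-.0346,1])[:3]))
print(P[:3,:3].T@(H-P[:3,3])*10, R.from_matrix(P[:3,:3]).as_rotvec())
i=w['img'][170:270,215:295]; cv2.imwrite('pics/c.png',cv2.resize(i[:,:,::-1],None,fx=6,fy=6,interpolation=cv2.INTER_NEAREST))
E
```

```text
[[0.59558309 0.12655545]
 [0.59499093 0.15778054]
 [0.59648169 0.18610073]
 [0.59823233 0.2159162 ]
 [0.59882102 0.24580584]] [0.03261399 0.59074153] [0.59681102 0.18610073 0.046     ]
foot proj [253.57963272 207.52940484] top [253.43849272 250.57563181]
foot proj [253.57920349 206.22884936] top [253.43765343 248.72619343]
[0.53149217 0.06363355 1.04105779] [ 3.11152720e+00  4.24116885e-01 -5.82430668e-04]
```

View pics/c.png

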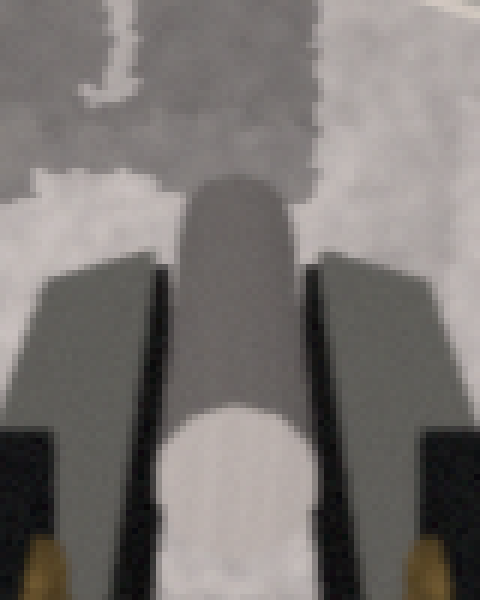

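The crop shows the rod's foot centred at about (254,208) at tool x≈0. The diameter measures about 13.6 mm in pixels, which confirms 14 mm. I'm going above hole2.

>>> drive_tool(deltas="0.27 0.03 0 0 0 0 0;0.53 0.06 0.2 0 0 0 0;0.53 0.06 0.5 0 0 0 0;0.53 0.06 0.5 0 0 0 0;0.53 0.06 0.5 0 0 0 0")

```text
time: 7.35
tool_pos: [0.5958, 0.1873, 0.0999]
ee_rot: [3.141, 0.002, 0.271]
wrist_force: [-0.8, -0.1, 0.3]
width: 0.0137
finger_force: 30.0
```

```bash
python3 - <<'E'
from h import *
w=snap('wrist'); save(w,'w4.png'); P=pose(); print(P[:3,3],robot.get_obs()['wrist_force'])
H=np.array([.5968,.1861,.046]); print('hole',proj(w,H),'foot',proj(w,(P@[0,.0005,.0404,1])[:3]),'foot below',proj(w,(P@[0,.0005,.0404+.0127,1])[:3]))
pts=np.array([onz(w,r['xy'],.046)[:2] for r in finder.landmark_of('wrist','hole2')]); print(pts[pts[:,1].argsort()], P[:3,:3].T@(H-P[:3,3])*10)
E
```

```text
[0.59664492 0.18779555 0.10151538] [ 0.19342727  0.46223778 -0.23623011]
hole [255.26902786 201.71474665] foot [253.77338229 206.86929713] foot below [253.78592855 202.12169948]
[[0.59540028 0.12550678]
 [0.59846242 0.15512467]
 [0.59775983 0.18601824]
 [0.59846511 0.21649775]
 [0.60074672 0.2477536 ]] [-0.0035873   0.01656137  0.55515629]
```

View pics/w4.png

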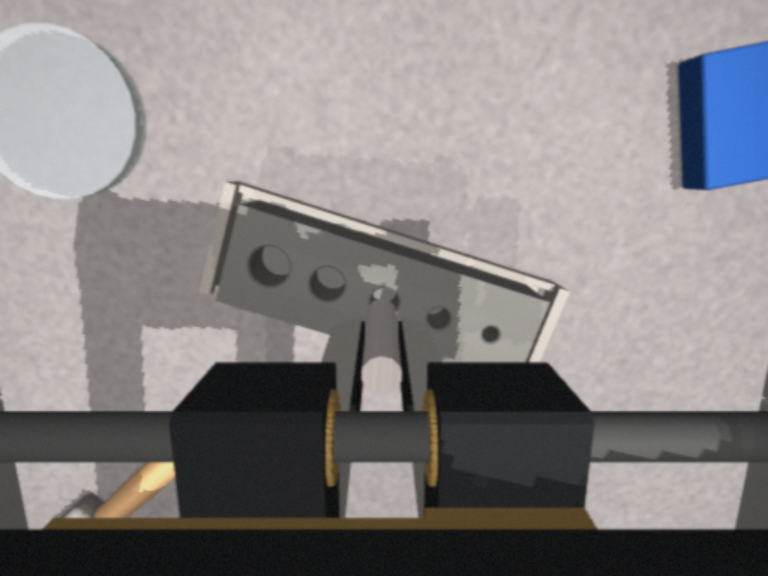

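The rod's foot is just above hole2, whose mouth is at about (255,200), so the tool needs roughly 1 mm more in +x and +y. I'm correcting that and descending carefully.

>>> drive_tool(deltas="0.01 0.013 0.05 0 0 0 0;0.01 0.013 0.1 0 0 0 0;0.01 0.013 0.13 0 0 0 0;0.01 0.013 0.15 0 0 0 0;0.01 0.013 0.16 0 0 0 0")

```text
time: 7.95
tool_pos: [0.5975, 0.1876, 0.0854]
ee_rot: [3.141, -0.0, 0.273]
wrist_force: [-2.5, -0.5, 6.2]
width: 0.0133
finger_force: 30.0
```

>>> drive_tool(deltas="0 0 0.01 0 0 0 0;0 0 0.02 0 0 0 0;0 0 0.03 0 0 0 0;0 0 0.03 0 0 0 0")

```text
time: 8.35
tool_pos: [0.5973, 0.1869, 0.0808]
ee_rot: [3.14, 0.001, 0.273]
wrist_force: [-0.4, -2.5, 0.6]
width: 0.0132
finger_force: 30.0
```

The foot slid in and is about 5 mm deep. I'm continuing slowly.

>>> drive_tool(deltas="0 0.006 0.01 0 0 0 0;0 0.006 0.02 0 0 0 0;0 0.006 0.03 0 0 0 0;0 0.006 0.03 0 0 0 0")

```text
time: 8.75
tool_pos: [0.5974, 0.1868, 0.0782]
ee_rot: [3.141, 0.001, 0.273]
wrist_force: [-2.7, -2.8, 1.2]
width: 0.0133
finger_force: 30.0
```

>>> drive_tool(deltas="0 0 0.01 0 0 0 0;0 0 0.02 0 0 0 0;0 0 0.03 0 0 0 0;0 0 0.03 0 0 0 0")

```text
time: 9.15
tool_pos: [0.5974, 0.1869, 0.0751]
ee_rot: [3.141, 0.001, 0.273]
wrist_force: [-2.6, -3.1, 3.6]
width: 0.0133
finger_force: 30.0
```

>>> drive_tool(deltas="0 0 0.01 0 0 0 0;0 0 0.02 0 0 0 0;0 0 0.03 0 0 0 0;0 0 0.03 0 0 0 0")

```text
time: 9.55
tool_pos: [0.5974, 0.1869, 0.0719]
ee_rot: [3.141, 0.001, 0.273]
wrist_force: [-3.3, -3.5, 2.0]
width: 0.0136
finger_force: 30.0
```

>>> drive_tool(deltas="0 0 0.015 0 0 0 0;0 0 0.03 0 0 0 0;0 0 0.045 0 0 0 0;0 0 0.06 0 0 0 0;0 0 0.06 0 0 0 0")

```text
time: 10.05
tool_pos: [0.5973, 0.1868, 0.0659]
ee_rot: [3.141, 0.001, 0.273]
wrist_force: [-3.2, -2.8, 1.4]
width: 0.0136
finger_force: 30.0
```

>>> drive_tool(deltas="0 0 0.01 0 0 0 0;0 0 0.02 0 0 0 0;0 0 0.03 0 0 0 0;0 0 0.04 0 0 0 0;0 0 0.04 0 0 0 0")

```text
time: 10.55
tool_pos: [0.5973, 0.1868, 0.0621]
ee_rot: [3.141, 0.001, 0.273]
wrist_force: [-3.9, -3.5, 2.0]
width: 0.0133
finger_force: 30.0
```

>>> drive_tool(deltas="0 0 0.01 0 0 0 0;0 0 0.02 0 0 0 0;0 0 0.025 0 0 0 0;0 0 0.025 0 0 0 0")

```text
time: 10.95
tool_pos: [0.5974, 0.1868, 0.0598]
ee_rot: [3.141, 0.001, 0.273]
wrist_force: [-4.4, -4.7, 2.1]
width: 0.0131
finger_force: 30.0
```

>>> drive_tool(deltas="0 0 0.004 0 0 0 0;0 0 0.008 0 0 0 0;0 0 0.008 0 0 0 0")

```text
time: 11.25
tool_pos: [0.5974, 0.1868, 0.059]
ee_rot: [3.141, 0.001, 0.273]
wrist_force: [-4.5, -4.2, 3.1]
width: 0.0133
finger_force: 30.0
```

>>> drive_tool(deltas="0 0 0.004 0 0 0 0;0 0 0.005 0 0 0 0;0 0 0.005 0 0 0 0")

```text
time: 11.55
tool_pos: [0.5974, 0.1868, 0.0585]
ee_rot: [3.141, 0.001, 0.273]
wrist_force: [-4.0, -4.0, 3.7]
width: 0.0134
finger_force: 30.0
```

>>> drive_tool(deltas="0 0 0.003 0 0 0 0;0 0 0.005 0 0 0 0;0 0 0.005 0 0 0 0")

```text
time: 11.85
tool_pos: [0.5974, 0.1868, 0.0584]
ee_rot: [3.141, 0.001, 0.273]
wrist_force: [-4.0, -3.8, 4.9]
width: 0.0135
finger_force: 30.0
```

>>> drive_tool(deltas="0 0 0.003 0 0 0 0;0 0 0.005 0 0 0 0;0 0 0.005 0 0 0 0")

```text
time: 12.15
tool_pos: [0.5975, 0.1868, 0.0584]
ee_rot: [3.141, 0.001, 0.273]
wrist_force: [-4.5, -3.7, 5.8]
width: 0.0133
finger_force: 30.0
```

>>> drive_tool(deltas="0 0 0.01 0 0 0 0;0 0 0.02 0 0 0 0;0 0 0.03 0 0 0 0;0 0 0.03 0 0 0 0")

```text
time: 12.55
tool_pos: [0.598, 0.1869, 0.0582]
ee_rot: [3.141, -0.002, 0.273]
wrist_force: [-7.1, -5.8, 13.4]
width: 0.0132
finger_force: 30.0
```

Hard stop at the expected height, so the rod is home. I'm easing the pressure, opening, and then going up.

>>> drive_tool(deltas="0 0 -0.03 0 0 0 0;0 0 -0.035 0 0 0 15;0 0 -0.035 0 0 0 25;0 0 -0.035 0 0 0 40;0 0 -0.035 0 0 0 40")

```text
time: 13.05
tool_pos: [0.598, 0.1876, 0.0579]
ee_rot: [-3.141, -0.001, 0.273]
wrist_force: [0.0, 0.1, 0.0]
width: 0.0357
finger_force: 0.0
```

>>> drive_tool(deltas="0 0 0 0 0 0 50;0 0 0 0 0 0 50;0 0 0 0 0 0 50")

```text
time: 13.35
tool_pos: [0.5978, 0.1871, 0.0581]
ee_rot: [-3.142, -0.0, 0.273]
wrist_force: [0.9, -0.4, -0.4]
width: 0.0498
finger_force: 0.0
```

>>> drive_tool(deltas="0 0 -0.2 0 0 0 50;0 0 -0.5 0 0 0 50;-0.2 0 -0.9 0 0 0 50;-0.5 0 -1 0 0 0 50;-0.6 0 -1 0 0 0 50")

```text
time: 13.85
tool_pos: [0.54, 0.1709, 0.1617]
ee_rot: [3.141, -0.006, 0.273]
wrist_force: [-0.5, 0.1, -0.6]
width: 0.05
finger_force: 0.0
```

```bash
python3 - <<'E'
from h import *
w=snap('wrist'); s=snap('side'); print(pose()[:3,3])
c=s['img'][120:240,200:380]; a=cv2.resize(c,(600,400)); b=cv2.resize(w['img'],None,fx=1.0,fy=1.0)
im=np.zeros((600,800,3),np.uint8); im[:300,:450]=cv2.resize(c,(450,300)); im[300:,:400]=cv2.resize(w['img'],(400,300)); cv2.imwrite('pics/f.png',im[:,:,::-1])
r=finder.masks_of('side','rod_a')
for q in r:
    ys,xs=np.where(q['region']); print(q['xy'],q['confidence'],xs.min(),xs.max(),ys.min(),ys.max())
H=np.array([.5975,.1865,0]); print('exp top',proj(s,H+[0,0,.093]),proj(w,H+[0,0,.093]),'face',proj(s,H+[0,0,.046]))
E
```

```text
[0.53914729 0.17076641 0.15821481]
[250.7, 154.6] 0.53 250 254 146 162
[325.9, 213.4] 0.46 319 328 200 228
[343.5, 237.6] 0.44 341 350 227 254
[173.1, 196.5] 0.4 167 179 189 204
exp top [252.48960908 146.66712212] [253.95152914 124.81530001] face [252.82785506 160.93573963]
```

View pics/f.png

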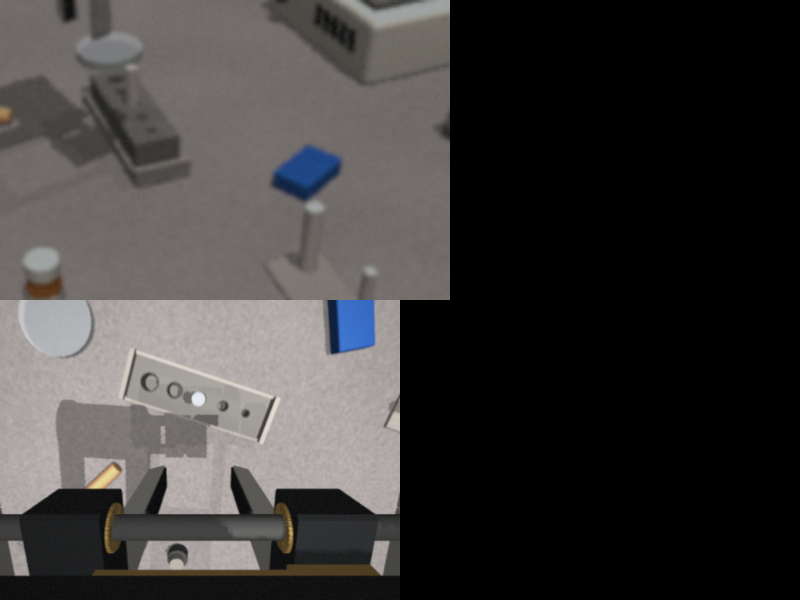

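The rod stands upright in the middle hole. Its top is at about (252,146) in the side view, against an expected (252.5,146.7) for fully home. I'm handing it in.

```bash
python3 -c "
from bench import robot; print(robot.close_job())"
```

```text
the job is handed in; nothing more can be done
None
```

The 14 mm rod from the dish stands upright and fully home in hole2, released with the arm clear; the job is handed in, and the judge's verdict wasn't shown.

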